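# Seat a model carrier in the square stop

### The job

Take the upright wooden-handled pusher out of its tray and, holding it, gently nudge the aluminium carrier plate that bears the plaster jaw across the dark steel stage until it sits flush against both brass stop bars with no gap anywhere along either bar. Touch the carrier only with the pusher and never press it hard, then stand the pusher upright in its tray again and let go; leave the other things on the bench alone.

Things in the scene. Friction and masses are not known exactly. Their poses are not given: they have to be found in the camera images.
- jig: Fixed dark steel stage on the bench, 230 (x) x 210 (y) x 12 mm high, turned up to 0.4 rad, origin: centre of its underside. On it are two brass stop bars, 14 mm wide, 10 mm high, always square to the stage: the far bar runs along jig y with its face to -x, the left bar along jig x with its face to -y. They form an inner corner open to jig -x, -y. Clamped, but set anew each time.
- stop_mark (a point): Middle of the bars' setting range, at jig (+85, +75, +12) mm, on the stage's top, axes as the jig's. The far bar's face stands somewhere at x = -12 to +12 mm of this frame, the left bar's face, independently, at y = -12 to +12 mm; where is not reported and must be found by feel (or sight). Far bar spans y -122 to +18, left bar x -134 to -14 mm.
- carrier: Loose aluminium plate 90 (x) x 70 (y) x 10 mm on the stage, a white plaster jaw fixed on it (top 32 mm above the stage); origin: centre of the underside. 0.15 to 0.31 kg; slides at 1 to 4 N. Starts 1 to 65 mm short of each bar, turned up to 0.25 rad. Its +x edge goes on the far bar, its +y edge on the left bar. 6 to 10 N seats it; over 18 N from the pusher is too hard and may chip the plaster.
- pusher: Loose upright hand tool, 92 mm tall, 0.12 kg: square white plastic foot 40 x 40 x 14 mm high, flat sides, and centred on it a square wooden handle 18 x 18 mm from 14 to 92 mm above the underside, sides parallel to the foot's. Origin: centre of the foot's underside. Grip the handle from above; a side of the foot, held a few mm clear of the stage, bears on the carrier's edge.
- tray: Fixed shallow grey plastic tray 110 x 110 mm outside, walls 4 mm thick and 14 mm high, floor 4 mm thick, open on top. Origin: centre of its underside. The pusher starts in it and goes back into it.
- bowl: Bystander: black rubber mixing bowl, 104 mm across, 58 mm high, origin at the centre of its underside.
- jar: Bystander: small amber glass jar, 52 mm across, 65 mm high, origin at the centre of its underside.
- spare_model: Bystander: a plaster jaw model without a plate, about 61 x 54 x 22 mm, lying on the bench; origin on its underside.
- spatula: Bystander: plaster spatula 190 mm long lying flat on the bench along its own x, right of the stage.
Things that resemble listed ones, but are neither listed nor needed, are in the scene too. Leave any purple or turquoise look-alike of the carrier alone.

How it is judged:
On the way, in this order (a step that is already met when the one before it is completed fails the run):
1. the pusher is lifted out of its tray (z of pusher in the frame of tray above 0.025 m), for 0.1 s.
2. the carrier is nudged flush against both stop bars while the pusher is out of its tray (x of far_bar_c0 in the frame of carrier between 0.048 and 0.0538 m and y of left_bar_c0 in the frame of carrier between 0.038 and 0.0438 m and angle between the x axis of carrier and the x axis of jig, either way round below 0.025 rad and z of carrier in the frame of jig below 0.014 m and angle between carrier's own z axis and vertical below 0.03 rad and horizontal distance between pusher and tray above 0.08 m), for 0.2 s.
At the end, for the whole second after the job is handed in: The carrier lies flat on the stage, square to it within 0.025 rad, its +x edge against the far stop bar and its +y edge against the left stop bar, each within 1.8 mm; the pusher stands upright (within 0.1 rad) on the floor of its tray, released; everything at rest (x of far_bar_c0 in the frame of carrier between 0.048 and 0.0538 m and y of left_bar_c0 in the frame of carrier between 0.038 and 0.0438 m and angle between the x axis of carrier and the x axis of jig, either way round below 0.025 rad and z of carrier in the frame of jig below 0.014 m and angle between carrier's own z axis and vertical below 0.03 rad and linear speed of each of carrier, pusher below 0.01 m/s and x of pusher in the frame of tray between -0.04 and 0.04 m and y of pusher in the frame of tray between -0.04 and 0.04 m and z of pusher in the frame of tray below 0.008 m and angle between pusher's own z axis and vertical below 0.1 rad); the robot touches nothing.
It fails at once if the robot itself touches the carrier (contact force between any of the fingers, the arm and carrier above 0.5 N).
It fails at once if the pusher presses on the carrier with more than 18 N (contact force between pusher and carrier above 18 N).
It fails at once if the carrier is tipped or lifted off the stage (angle between carrier's own z axis and vertical above 0.15 rad or z of carrier in the frame of jig above 0.02 m).
It fails at once if a bystander is moved more than 20 mm (distance of any of bowl, jar, spare_model, spatula from where it was at the start of the episode above 0.02 m).
It also fails if it takes over 72 s, if anything falls off the work surface, if the arm or the gripper's body presses on something with over 40 N, if the wrist force passes 120 N, or if a joint passes its speed limit or range.

### The arm

A 6-joint arm with a two-finger parallel gripper is mounted at the origin on the work surface. World frame = base frame: x ahead of the robot, y to its left, z up, the work surface at z = 0. Lengths are in m, angles in rad, forces in N, time in s.
With the tool pointing down it reaches from about 0.35 to 0.85 m from the base axis. Payload 8.1 kg.
Tool frame: the origin (TCP) lies at the very end of the fingers, on their centre line; the grasp point (between the pads) lies 19 mm behind it; z points along the fingers, y is the direction in which the jaws open and shut (so a half turn about z gives the same grasp; the last joint's range is limited). The gripper opens to 93 mm and grips with 3 to 60 N. Pads are 15 mm wide; open, the fingers measure 128 mm over their backs; the gripper's body (75 mm by 188 mm) begins 65 mm behind the grasp point.
Start: joints at [-1.377, 0.13, 1.488, -0, 1.523, -0.085], TCP at [0.165, -0.577, 0.219] pointing down, gripper open.
Joint ranges: [-2.96, 2.96], [-0.89, 2.26], [0.02, 2.5], [-1.34, 4.48], [0, 2.73], [-2.66, 2.66]. Speed limits (rad/s): [2.39, 2.39, 2.79, 3.14, 3.14, 3.14].

### API

Orientations are given as a rotation vector (axis times angle).
In Python, from plant import robot gives the robot as it stands.
- The arm moves only by the tool jog_arm, never from a script. Its argument "commands" is a list of rows, each a list of 3 entries, a list of its own where there are three numbers: the shift along the world's x, y, z scaled (see below), then the turn, a rotation vector about the world's x, y, z scaled (see below), then the closure, from -1 (fully open) to 1 (shut), so that 0 is half open. In form: [[[tx, ty, tz], [ax, ay, az], hand], ...]. A call has 1 to 10 rows; each row is the pose to reach, as a shift and turn from the pose measured when the call began, turning the shorter way round; what a row does not reach only later rows make up. The controller multiplies each number of a shift by 0.6 m and each number of a turn by 2 pi rad. A row lasts 1/8 s, in which the tool goes at most 62.5 mm and 10.7 degrees, less where a joint would pass 70% of its speed; a pose out of reach is approached as far as the arm can. A call with a number of a shift or a turn outside -1 to 1 is refused whole. A call with a gripper value outside its range is refused whole. The fingers move at their own pace and stop on an object; "newtons" is the grip in N (left out, the last holds). Time passes only in rows, so rows that repeat a pose let the fingers close. It gives the time, the measured TCP pose, the force and the opening at its end, in the units of the state.
- robot.read_state(): the state, without advancing time (a new reading comes with each control period).
- robot.read_camera(name): name is "scene" or "side" or "wrist"; returns a dict with "pixels" (400x640x3 uint8, red, green, blue), "fovy" (degrees; the focal length in pixels is half the picture's height over the tangent of half this angle, whatever the lens; pixels are square), "cx", "cy" (the principal point, pixels), "distortion" ([k1, k2, p1, p2, k3] as OpenCV has them; the pictures are not rectified), "rvec" (rotation vector, rad) and "tvec" (3), from world to camera coordinates, as OpenCV has them; the wrist camera has in their place "tool_from_camera" (4x4, takes a point from camera to tool coordinates, whose origin is the TCP and whose axes are the flange's). Camera axes: x right, y down, z forward; pixel columns grow to the right and rows downward; lengths in m; the calibration is good to about 2 mm. A picture is of the moment at which its call begins: read the wrist's pose just before it. There is no depth.
- robot.close_job(): hands the job in, once; it reports no verdict.
Trained networks look in the newest picture that a camera, given by its name, has taken for a name from the list of things; names that differ only in an ending like _2 or _b are one class to them, and where a whole thing is asked for, a point or a joint stands for the part that bears it (a point fixed in the world has none). Each returns a list of dicts, best first, with "p" (0 to 1); they miss things now and then, are a little off and sometimes report something else, mostly with a low value. They report only what shows in the picture. A call takes as long as a camera call. They do not tell look-alikes from the thing itself.
- robot.trace(camera, name): "pixels" (400x640 bool, what is visible of it) and "uv" ([column, row] in pixels, amid what is visible of it).
The state is a dict: "t": time; "q": joint angles; "dq": joint speeds; "joint_torque": joint torques, N m; "tool_pos": TCP position; "orientation": TCP orientation; "force": force on the tool from outside, world axes, zero at the start; "wrist_torque": the same for the moment, N m; "opening": finger opening in m.
Only numpy, scipy, OpenCV 4.12 (cv2) and the standard library are available. Lean on these libraries where they do the work, as an engineer would, in place of code of your own. Each camera call takes 0.05 s, during which the arm holds its last target.

## Working session

There is one attempt and no reset: what is moved stays moved. The work goes in short steps, Python scripts to look and compute and a tool call to move; the robot and the scene stay as the last step left them, time stands still between calls to the robot, and variables do not carry over. Pictures are saved under pics/ and viewed, and the job is handed in when it is done.

Besides the shell and the picture viewer there is one more tool, called after "Request:" by a JSON object that holds its "op" and its "data". jog_arm: Moves the arm, as the interface text tells. Shifts and turns lie within -1 to 1; 1 stands for 0.6 m of shift or 2 pi rad of turn. Its arguments: {"type":"object","properties":{"commands":{"type":"array"},"newtons":{"type":"number"}},"required":["commands"]}

```bash
ls; mkdir -p pics
python3 - <<'E'
from plant import robot
import cv2
print(robot.read_state())
for n in ("scene","side","wrist"):
    c=robot.read_camera(n)
    cv2.imwrite(f"pics/{n}0.png",c["pixels"][:,:,::-1])
    print(n,{k:v for k,v in c.items() if k!="pixels"})
    for t in ("jig","carrier","pusher","tray"):
        for r in robot.trace(n,t)[:3]: print(n,t,r["p"],r["uv"],r["pixels"].sum())
print(robot.read_state()["t"])
E
```

```text
pics
{'t': 0.0, 'q': array([-1.37740594e+00,  1.31166730e-01,  1.48931466e+00, -2.09081656e-05,
        1.52302869e+00, -8.54178185e-02]), 'dq': array([ 1.21209516e-03,  1.31162644e-05,  1.26080067e-04, -1.31625710e-03,
       -1.42580853e-03, -1.05534147e-03]), 'joint_torque': array([-2.01427043e-03, -5.59844041e+01, -4.91760314e+01,  7.67115480e-02,
        3.52184486e-02, -1.69374184e-04]), 'tool_pos': array([ 0.1650137 , -0.57623746,  0.21756473]), 'orientation': array([-3.10922082e+00, -4.36269484e-01,  1.95157943e-04]), 'force': array([ 0.12280716,  0.99484333, -0.3104348 ]), 'wrist_torque': array([-0.00224115,  0.02327463,  0.01794596]), 'opening': 0.09291534018910932}
scene {'fovy': 49.17072933659773, 'cx': 318.2876610387577, 'cy': 205.55937432080574, 'distortion': array([0.01830481, 0.        , 0.        , 0.        , 0.        ]), 'rvec': array([ 1.68415761,  1.58379606, -0.80144998]), 'tvec': array([ 0.01860643, -0.30963346,  1.4158618 ])}
scene jig 0.87 [304.5, 228.9] 5977
scene carrier 0.94 [309.9, 215.3] 980
scene carrier 0.92 [285.5, 313.5] 1932
scene carrier 0.9 [395.
[... 498 characters left out ...]
9.2, 301.1] 1756
side pusher 0.79 [291.3, 295.5] 550
side pusher 0.27 [236.3, 195.9] 520
side pusher 0.19 [323.3, 194.5] 710
side tray 0.71 [277.0, 301.4] 1759
wrist {'fovy': 67.86802075954289, 'cx': 320.47742888758256, 'cy': 197.70981652793213, 'distortion': array([-0.02489099,  0.        ,  0.        ,  0.        ,  0.        ]), 'tool_from_camera': array([[ 9.08214660e-04, -9.54747927e-01, -2.97414814e-01,
         8.29650174e-02],
       [ 9.99999573e-01,  9.18417980e-04,  1.05430557e-04,
         5.19377985e-04],
       [ 1.72491506e-04, -2.97414782e-01,  9.54748353e-01,
        -1.66435136e-01],
       [ 0.00000000e+00,  0.00000000e+00,  0.00000000e+00,
         1.00000000e+00]])}
0.75
```

View pics/scene0.png

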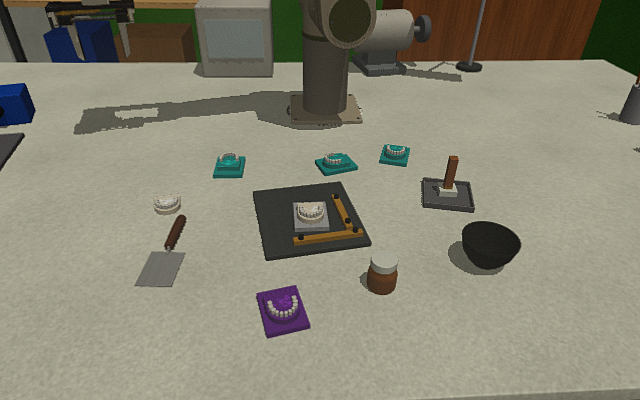

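View pics/side0.png

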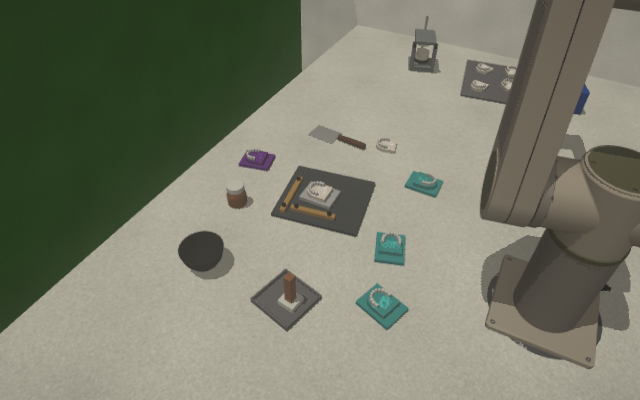

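View pics/wrist0.png

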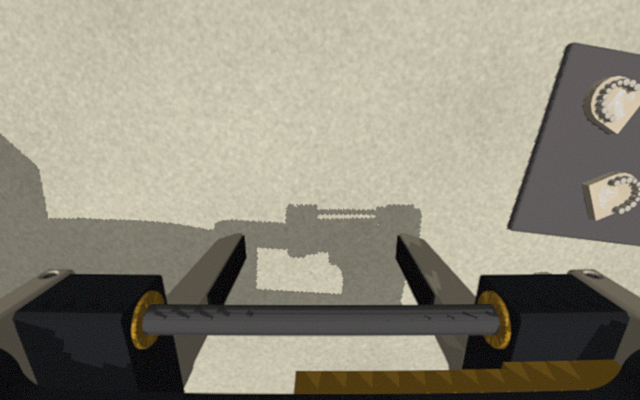

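Scene view: the aluminium carrier with the white jaw is at (311,213). Its look-alikes are purple at (284,310) and turquoise at (229,165), (336,162) and (396,153). The pusher is at (450,180) in its tray at (448,195), and it is the only wooden upright. The side view shows the same: carrier (320,193), pusher (291,290). I'll check these in close crops.

```bash
cat > h.py <<'E'
import numpy as np, cv2, pickle
def K(c):
    h=c["pixels"].shape[0]; f=h/2/np.tan(np.radians(c["fovy"])/2)
    return np.array([[f,0,c["cx"]],[0,f,c["cy"]],[0,0,1]])
def ext(c,st=None):
    if "rvec" in c: return cv2.Rodrigues(np.array(c["rvec"]))[0],np.array(c["tvec"])
    R=cv2.Rodrigues(np.array(st["orientation"]))[0]; T=np.eye(4);T[:3,:3]=R;T[:3,3]=st["tool_pos"]
    M=np.linalg.inv(T@c["tool_from_camera"]); return M[:3,:3],M[:3,3]
def proj(c,P,st=None):
    R,t=ext(c,st); return cv2.projectPoints(np.array(P,float).reshape(-1,3),cv2.Rodrigues(R)[0],t,K(c),np.array(c["distortion"]))[0].reshape(-1,2)
def onz(c,uv,z,st=None):
    R,t=ext(c,st); p=cv2.undistortPoints(np.array(uv,float).reshape(-1,1,2),K(c),np.array(c["distortion"])).reshape(-1,2)
    d=np.c_[p,np.ones(len(p))]@R; o=-R.T@t
    return o+d*((z-o[2])/d[:,2])[:,None]
def save(c,st,fn): pickle.dump((c,st),open(fn,"wb"))
def load(fn): return pickle.load(open(fn,"rb"))
def crop(c,u0,v0,w,h,s,fn):
    im=c["pixels"][v0:v0+h,u0:u0+w,::-1]; cv2.imwrite(fn,cv2.resize(im,None,fx=s,fy=s,interpolation=cv2.INTER_CUBIC))
E
python3 - <<'E'
from plant import robot
from h import *
for n in ("scene","side"):
    st=robot.read_state();c=robot.read_camera(n);save(c,st,f"{n}.pkl")
    if n=="scene":
        crop(c,245,175,130,90,6,"pics/sj.png");crop(c,410,145,80,75,8,"pics/sp.png")
        print(onz(c,[[449,197],[311,215],[490,250]],0))
    else:
        crop(c,265,160,120,80,6,"pics/dj.png");crop(c,245,260,80,75,8,"pics/dp.png")
        print(onz(c,[[287,303],[320,193]],0))
E
```

```text
[[ 0.51311043  0.24942149  0.        ]
 [ 0.56758112 -0.07405381  0.        ]
 [ 0.70009886  0.27204724  0.        ]]
[[ 0.50241443  0.25031324  0.        ]
 [ 0.60274679 -0.10048725  0.        ]]
```

View pics/sj.png

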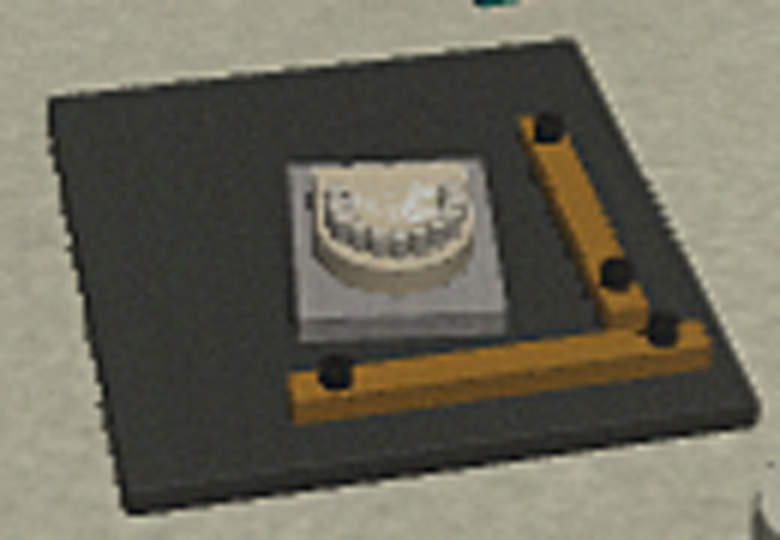

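View pics/dj.png

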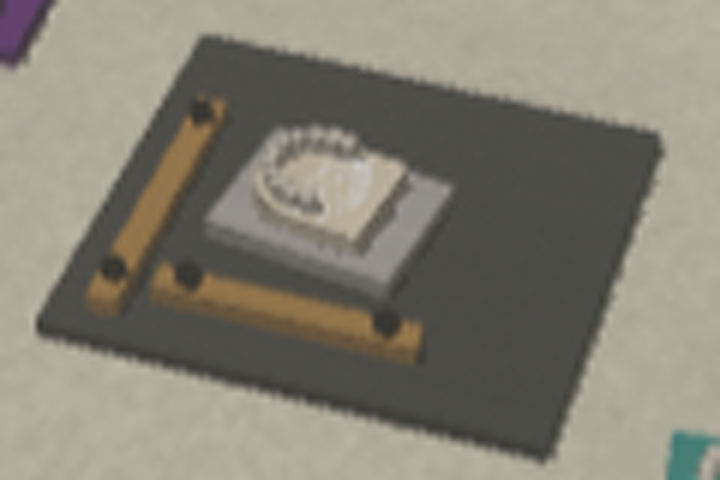

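View pics/sp.png

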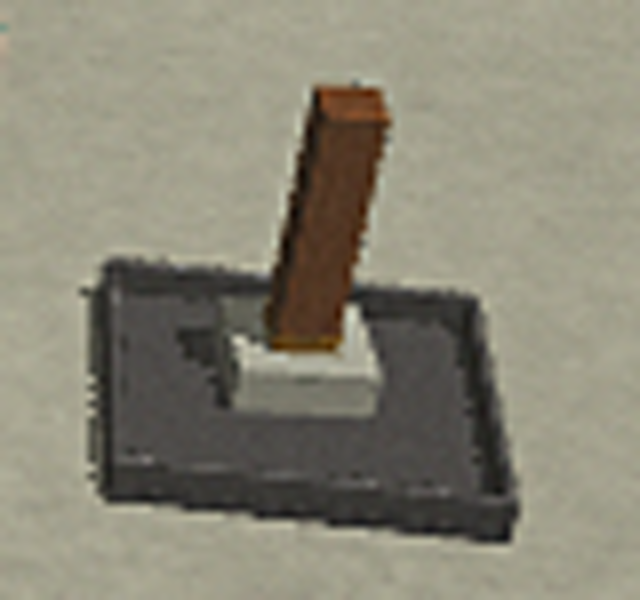

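View pics/dp.png

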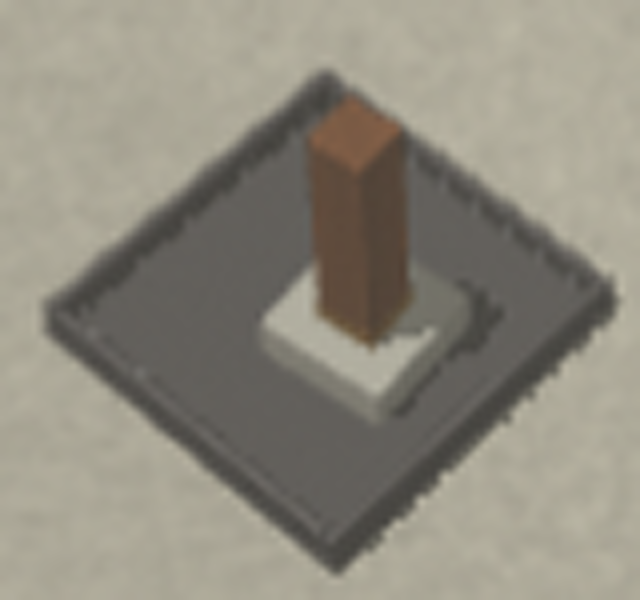

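```bash
cat > fit.py <<'E'
from h import *
from scipy.optimize import least_squares
S,_=load("scene.pkl");D,_=load("side.pkl")
def px(a,u0,v0,s): a=np.array(a,float); return np.c_[u0+(a[:,0]+.5)/s-.5,v0+(a[:,1]+.5)/s-.5]
def fit(hx,hy,z,obs,x0,free=False):
    pts=np.array([[-hx,-hy],[-hx,hy],[hx,-hy],[hx,hy]])
    def res(p):
        R=np.array([[np.cos(p[2]),-np.sin(p[2])],[np.sin(p[2]),np.cos(p[2])]])
        W=np.c_[pts@R.T+p[:2],np.full(4,z)]
        return np.concatenate([(proj(c,W)[idx]-uv).ravel() for c,idx,uv in obs])
    r=least_squares(res,x0,loss="soft_l1"); return r.x,np.abs(r.fun).round(2)
sj=lambda a:px(a,245,175,6); dj=lambda a:px(a,265,160,6); sp=lambda a:px(a,410,145,8); dp=lambda a:px(a,245,260,8)
A=[0,1,2,3]
if __name__=="__main__":
  for nm,args in dict(
   jig=(.115,.105,.012,sj([[50,98],[575,40],[123,488],[757,408]]),dj([[660,138],[547,450],[205,38],[40,322]]),[.6,-.07,.1]),
   car=(.045,.035,.022,sj([[288,163],[485,158],[300,320],[505,312]]),dj([[453,186],[388,283],[278,128],[208,218]]),[.6,-.07,.1]),
   hnd=(.009,.009,.096,sp([[315,90],[385,92],[320,120],[392,122]]),dp([[402,130],[357,168],[352,97],[312,133]]),[.5,.25,0]),
   tray=(.055,.055,.014,sp([[110,262],[478,297],[105,465],[518,500]]),dp([[612,290],[338,560],[325,72],[47,312]]),[.5,.25,0])).items():
    hx,hy,z,a,b,x0=args
    for lab,o in (("both",[(S,A,a),(D,A,b)]),("S",[(S,A,a)]),("D",[(D,A,b)])):
        x,f=fit(hx,hy,z,o,x0); print(nm,lab,x.round(4),f)
  x,_=fit(.115,.105,.012,[(S,A,sj([[50,98],[575,40],[123,488],[757,408]])),(D,A,dj([[660,138],[547,450],[205,38],[40,322]]))],[.6,-.07,.1])
  def j(P): d=P[:,:2]-x[:2]; c,s=np.cos(x[2]),np.sin(x[2]); return np.c_[d@[c,s],d@[-s,c]].round(4)
  print("far",j(onz(S,sj([[292,373],[700,322]]),.022)),j(onz(D,dj([[227,108],[126,305]]),.022)))
  print("left",j(onz(S,sj([[520,120],[603,305]]),.022)),j(onz(D,dj([[165,264],[420,323]]),.022)))
E
python3 fit.py
```

```text
jig both [ 0.579  -0.0822  0.1529] [0.25 0.87 0.53 0.73 0.   0.12 0.76 1.15 0.76 0.8  0.09 0.46 0.18 1.22
 1.12 0.79]
jig S [ 0.5808 -0.0827  0.1501] [0.43 0.5  0.53 0.26 0.54 0.72 0.51 0.41]
jig D [ 0.5774 -0.0799  0.1572] [0.86 0.29 0.35 0.27 0.29 0.56 0.98 0.13]
car both [ 0.5922 -0.0772  0.0116] [0.21 0.16 0.57 0.08 0.28 0.4  0.25 0.38 0.19 0.19 0.24 0.   0.12 0.16
 0.58 0.03]
car S [ 0.5929 -0.077   0.0071] [0.39 0.3  0.37 0.14 0.29 0.24 0.27 0.12]
car D [ 0.5918 -0.0775  0.0183] [0.35 0.08 0.08 0.07 0.07 0.15 0.37 0.1 ]
hnd both [ 0.4965  0.2466 -0.2219] [0.14 1.01 0.35 0.56 0.24 0.87 0.37 0.41 0.09 0.29 0.3  0.4  0.13 0.78
 1.16 0.07]
hnd S [ 0.4997  0.2457 -0.211 ] [0.17 0.29 0.3  0.12 0.37 0.12 0.23 0.3 ]
hnd D [ 0.4957  0.2465 -0.2234] [0.43 0.15 0.03 0.54 0.22 0.65 0.82 0.19]
tray both [ 0.5074  0.2453 -0.2433] [0.39 1.34 0.45 0.98 1.19 1.35 0.76 0.14 0.59 0.71 0.49 1.09 0.4  0.28
 0.44 0.37]
tray S [ 0.5113  0.2428 -0.2511] [0.82 0.54 0.19 0.03 0.34 0.45 0.09 1.02]
tray D [ 0.5066  0.2467 -0.2384] [0.62 0.25 0.3  0.42 0.23 0.27 0.48 0.39]
far [[ 0.0817 -0.0453]
 [ 0.0828  0.0932]] [[ 0.08   -0.0431]
 [ 0.0758  0.094 ]]
left [[-0.0468  0.0636]
 [ 0.0674  0.0638]] [[ 0.0692  0.0646]
 [-0.0468  0.0626]]
```

Measured so far:

| Thing | Position (m) | Yaw (rad) |
|---|---|---|
| Jig | (0.579, -0.082) | 0.153 |
| Carrier | (0.592, -0.077) | about 0.01 |
| Pusher | (0.498, 0.246) | about -0.22 |

The crops confirm the choice: the pusher is white-footed and wooden-handled, and the carrier is bare aluminium. On the way I'll stop above the stage for a wrist view.

Request:
{"op": "jog_arm", "data": {"commands": [[[0.675, 0.728, 0.137], [0, 0, 0.17], -1], [[0.675, 0.728, 0.137], [0, 0, 0.17], -1], [[0.675, 0.728, 0.137], [0, 0, 0.17], -1], [[0.675, 0.728, 0.137], [0, 0, 0.17], -1], [[0.675, 0.728, 0.137], [0, 0, 0.17], -1], [[0.675, 0.728, 0.137], [0, 0, 0.17], -1], [[0.675, 0.728, 0.137], [0, 0, 0.17], -1], [[0.675, 0.728, 0.137], [0, 0, 0.17], -1], [[0.675, 0.728, 0.137], [0, 0, 0.17], -1], [[0.675, 0.728, 0.137], [0, 0, 0.17], -1]]}}

```text
t: 2.1
tool_pos: [0.5717, -0.1375, 0.3014]
orientation: [2.453, 1.962, 0.001]
force: [-0.0, -1.0, -0.5]
opening: 0.0933
```

Run:
```python
from plant import robot
from h import *
st=robot.read_state();c=robot.read_camera("wrist");save(c,st,"w1.pkl")
cv2.imwrite("pics/w1.png",c["pixels"][:,:,::-1]);print(st["t"],st["tool_pos"],st["orientation"],abs(st["dq"]).max())
```

```text
2.1 [ 0.57174743 -0.13753605  0.30136814] [2.45333038e+00 1.96157196e+00 1.12095472e-03] 0.4737964944386121
```

View pics/w1.png

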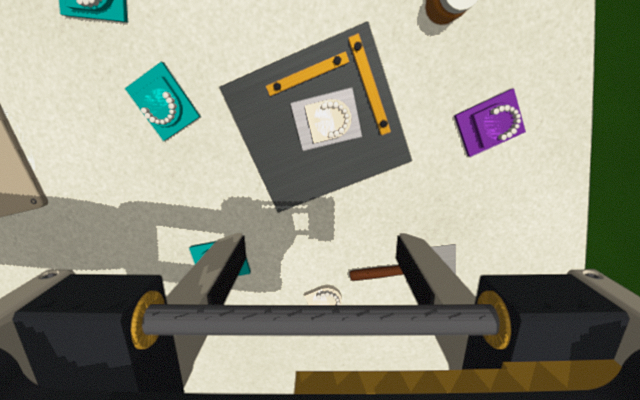

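The wrist view shows the stage at about (315,115), the carrier at (326,119), the left bar from (270,88) to (345,60), and the far bar from (353,40) to (385,130).

```bash
python3 - <<'E'
from h import *
c,st=load("w1.pkl"); crop(c,215,15,200,200,4,"pics/w1c.png")
E
python3 -c "
import cv2;i=cv2.imread('pics/w1c.png');cv2.imwrite('pics/w1d.png',i[:600])"
```

```text
(no output)
```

View pics/w1d.png

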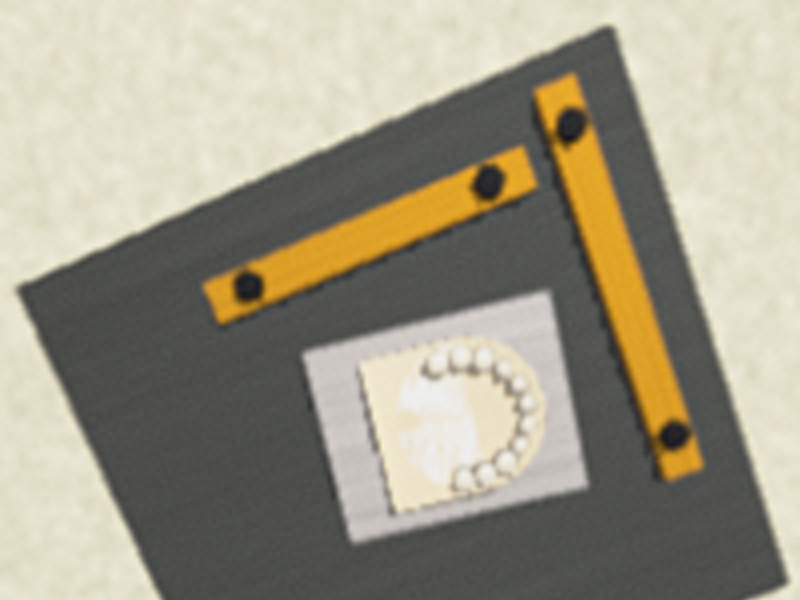

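Run:
```python
from fit import *
c,st=load("w1.pkl"); w=lambda a:px(a,215,15,4)
J=w([[252,786],[20,290],[787,580],[612,27]]);C=w([[352,545],[303,353],[588,487],[552,291]])
pts=np.array([[-1,-1],[-1,1],[1,-1],[1,1]])
def f(hx,hy,z,uv):
    def res(p):
        R=np.array([[np.cos(p[2]),-np.sin(p[2])],[np.sin(p[2]),np.cos(p[2])]])
        return (proj(c,np.c_[pts*[hx,hy]@R.T+p[:2],np.full(4,z)],st)-uv).ravel()
    r=least_squares(res,[.58,-.08,.1]);return r.x,r.fun.round(1)
x,r=f(.115,.105,.012,J);print("jig",x.round(4),r)
y,r=f(.045,.035,.022,C);print("car",y.round(4),r)
def j(P): d=P[:,:2]-x[:2]; k,s=np.cos(x[2]),np.sin(x[2]); return np.c_[d@[k,s],d@[-s,k]].round(4)
print("car corners in jig",j(onz(c,C,.022,st)))
print("far",j(onz(c,w([[535,92],[663,480]]),.022,st)),"left",j(onz(c,w([[222,324],[538,187]]),.022,st)))
```

```text
jig [ 0.5817 -0.0836  0.1608] [-0.1  1.9 -1.8 -0.7  1.4  1.4  0.5 -1.6]
car [ 0.5947 -0.0787  0.0121] [ 0.1 -0.4  0.3  0.1  0.1  0.  -0.4  0.2]
car corners in jig [[-0.0364 -0.0257]
 [-0.026   0.0442]
 [ 0.0529 -0.0385]
 [ 0.064   0.0307]]
far [[ 0.0807  0.0927]
 [ 0.0795 -0.0464]] left [[-0.0488  0.0641]
 [ 0.0712  0.0644]]
```

Request:
{"op": "jog_arm", "data": {"commands": [[[-0.123, 0.579, -0.135], [0, 0, 0], -1], [[-0.123, 0.579, -0.135], [0, 0, 0], -1], [[-0.123, 0.579, -0.135], [0, 0, 0], -1], [[-0.123, 0.579, -0.135], [0, 0, 0], -1], [[-0.123, 0.579, -0.135], [0, 0, 0], -1], [[-0.123, 0.579, -0.135], [0, 0, 0], -1], [[-0.123, 0.579, -0.135], [0, 0, 0], -1], [[-0.123, 0.579, -0.135], [0, 0, 0], -1]]}}

```text
t: 3.15
tool_pos: [0.5, 0.2124, 0.2208]
orientation: [2.451, 1.965, 0.005]
force: [-0.1, -0.7, -0.1]
opening: 0.0927
```

Run:
```python
from plant import robot
from h import *
st=robot.read_state();c=robot.read_camera("wrist");save(c,st,"w2.pkl")
cv2.imwrite("pics/w2.png",c["pixels"][:,:,::-1]);print(st["t"],st["tool_pos"],st["orientation"],abs(st["dq"]).max())
```

```text
3.15 [0.50001258 0.21235714 0.22075696] [2.45059077 1.96476628 0.00452077] 0.03164085800408799
```

View pics/w2.png

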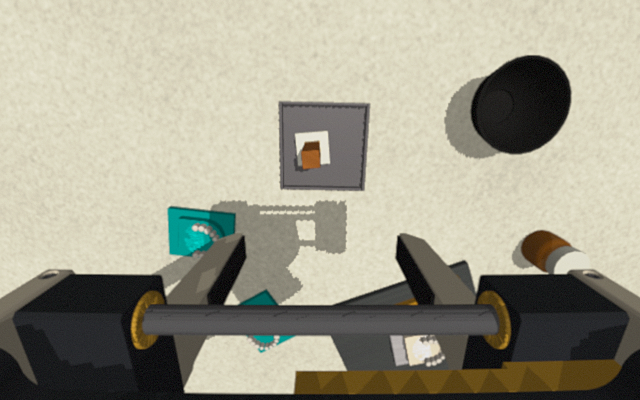

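The tray is at (324,146), with the pusher foot at (312,148) and the handle top at (311,156).

Run:
```python
from h import *
c,st=load("w2.pkl"); crop(c,270,92,110,105,6,"pics/w2c.png"); cv2.imwrite("pics/w2c.png",cv2.imread("pics/w2c.png")[:598])
```

```text
(no output)
```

View pics/w2c.png

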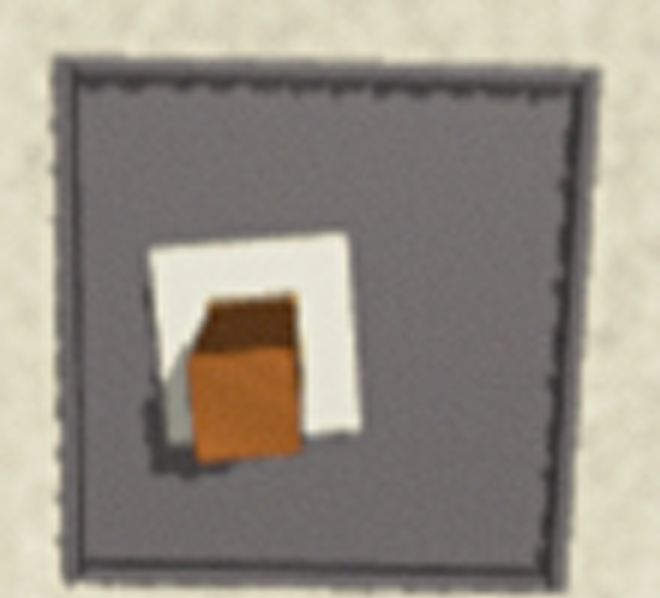

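Run:
```python
from fit import *
c,st=load("w2.pkl"); w=lambda a:px(a,270,92,6)
def f(h,z,uv):
    pts=h*np.array([[-1,1],[1,1],[1,-1],[-1,-1]])
    def res(p):
        R=np.array([[np.cos(p[2]),-np.sin(p[2])],[np.sin(p[2]),np.cos(p[2])]])
        return (proj(c,np.c_[pts@R.T+p[:2],np.full(4,z)],st)-uv).ravel()
    r=least_squares(res,[.5,.24,-.2]);return r.x.round(4),r.fun.round(1)
print("foot",f(.02,.018,w([[150,247],[348,234],[362,432],[165,445]])))
print("handle",f(.009,.096,w([[190,352],[298,348],[302,453],[198,462]])))
print("tray",f(.055,.014,w([[55,60],[600,68],[562,588],[68,582]])))
```

```text
foot (array([ 0.4976,  0.2456, -0.1531]), array([ 0.2,  0.3, -0.1,  0.3, -0.6, -0.3,  0.5, -0.4]))
handle (array([ 0.498 ,  0.2459, -0.1651]), array([-0.3,  0.1,  0.1, -0.2,  0.4,  0.4, -0.3, -0.2]))
tray (array([ 0.5109,  0.2432, -0.2358]), array([-0.6, -0.8,  0.3, -0.5,  1.1,  1. , -0.8,  0.7]))
```

Request:
{"op": "jog_arm", "data": {"commands": [[[-0.003, 0.056, -0.1], [0, 0, 0.0103], -1], [[-0.003, 0.056, -0.168], [0, 0, 0.0103], -1], [[-0.003, 0.056, -0.168], [0, 0, 0.0103], -1], [[-0.003, 0.056, -0.25], [0, 0, 0.0103], -1], [[-0.003, 0.056, -0.307], [0, 0, 0.0103], -1], [[-0.003, 0.056, -0.307], [0, 0, 0.0103], -1], [[-0.003, 0.056, -0.307], [0, 0, 0.0103], -1]]}}

```text
t: 4.08
tool_pos: [0.5009, 0.2455, 0.04]
orientation: [2.387, 2.039, 0.011]
force: [0.1, 0.2, 1.1]
opening: 0.0932
```

Request:
{"op": "jog_arm", "data": {"commands": [[[0, 0, 0], [0, 0, 0], 1], [[0, 0, 0], [0, 0, 0], 1], [[0, 0, 0], [0, 0, 0], 1], [[0, 0, 0], [0, 0, 0], 1], [[0, 0, 0], [0, 0, 0], 1], [[0, 0, 0], [0, 0, 0], 1]], "newtons": 50}}

```text
t: 4.82
tool_pos: [0.5008, 0.2455, 0.0399]
orientation: [2.387, 2.039, 0.011]
force: [-0.3, -0.7, 0.5]
opening: 0.0373
```

Request:
{"op": "jog_arm", "data": {"commands": [[[0, 0, 0], [0, 0, 0], 1], [[0, 0, 0], [0, 0, 0], 1], [[0, 0, 0], [0, 0, 0], 1], [[0, 0, 0], [0, 0, 0], 1], [[0, 0, 0], [0, 0, 0], 1]]}}

```text
t: 5.45
tool_pos: [0.5007, 0.2455, 0.0398]
orientation: [2.387, 2.039, 0.01]
force: [-2.4, 0.4, 1.5]
opening: 0.0177
```

Request:
{"op": "jog_arm", "data": {"commands": [[[0, 0, 0.08], [0, 0, 0], 1], [[0, 0, 0.185], [0, 0, 0], 1], [[0, 0, 0.185], [0, 0, 0.0], 1], [[0.06, -0.1, 0.2], [0, 0, 0.05], 1], [[0.12, -0.2, 0.2], [0, 0, 0.05], 1], [[0.15, -0.3, 0.2], [0, 0, 0.05], 1], [[0.177, -0.4, 0.2], [0, 0, 0.05], 1], [[0.177, -0.5, 0.2], [0, 0, 0.05], 1], [[0.177, -0.6, 0.2], [0, 0, 0.05], 1], [[0.177, -0.659, 0.2], [0, 0, 0.05], 1]]}}

```text
t: 6.7
tool_pos: [0.6061, -0.1525, 0.1583]
orientation: [-2.041, -2.388, -0.009]
force: [-0.2, 0.1, -0.3]
opening: 0.0179
```

Request:
{"op": "jog_arm", "data": {"commands": [[[0, 0, 0], [0, 0, 0], 1], [[0, 0, 0], [0, 0, 0], 1], [[0, 0, 0], [0, 0, 0], 1]]}}

```text
t: 7.08
tool_pos: [0.606, -0.1511, 0.1578]
orientation: [-2.039, -2.388, -0.009]
force: [-0.6, -0.2, -0.0]
opening: 0.0177
```

Run:
```python
from plant import robot
from h import *
st=robot.read_state();c=robot.read_camera("wrist");save(c,st,"w3.pkl")
cv2.imwrite("pics/w3.png",c["pixels"][:,:,::-1]);print(st["t"],st["tool_pos"],st["orientation"],st["force"],st["opening"],abs(st["dq"]).max())
st=robot.read_state();c=robot.read_camera("side");save(c,st,"side2.pkl"); crop(c,255,130,150,110,5,"pics/d3.png")
```

```text
7.075 [ 0.60602555 -0.15111387  0.15778522] [-2.03898812 -2.3884677  -0.00935497] [-0.58468    -0.16037981 -0.03272424] 0.01765520187365251 0.007682222528699058
```

View pics/w3.png

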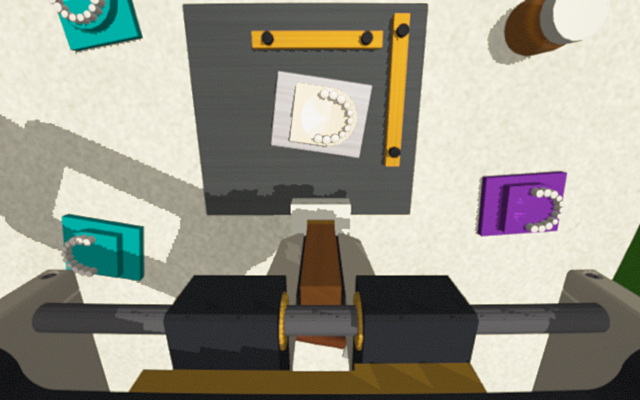

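View pics/d3.png

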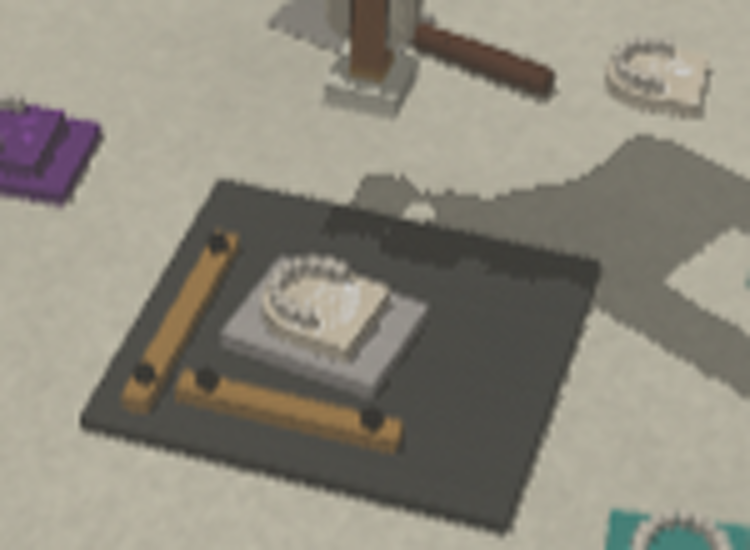

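Run:
```python
from h import *
c,st=load("w3.pkl"); im=c["pixels"][0:225,180:440,::-1]; im=cv2.resize(im,None,fx=3,fy=3,interpolation=cv2.INTER_CUBIC)[:600]; cv2.imwrite("pics/w3c.png",im); crop(c,280,180,80,70,8,"pics/w3f.png")
```

```text
(no output)
```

View pics/w3c.png

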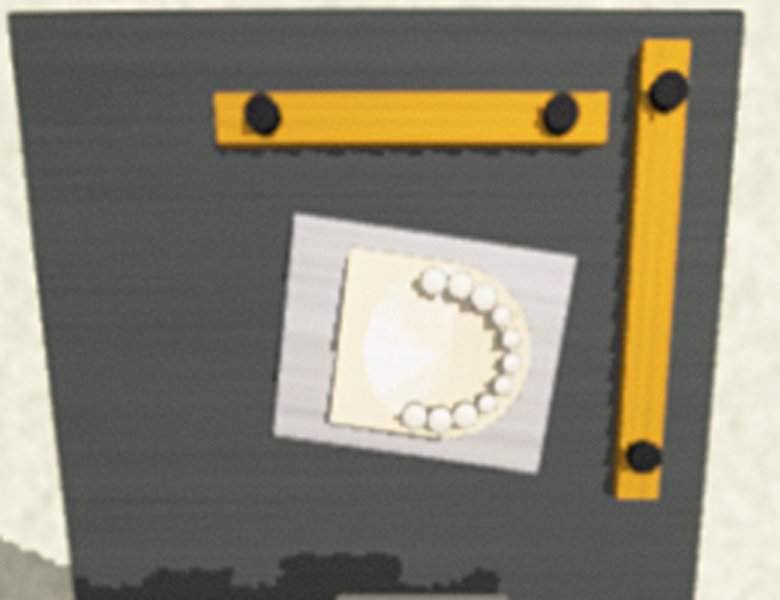

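View pics/w3f.png

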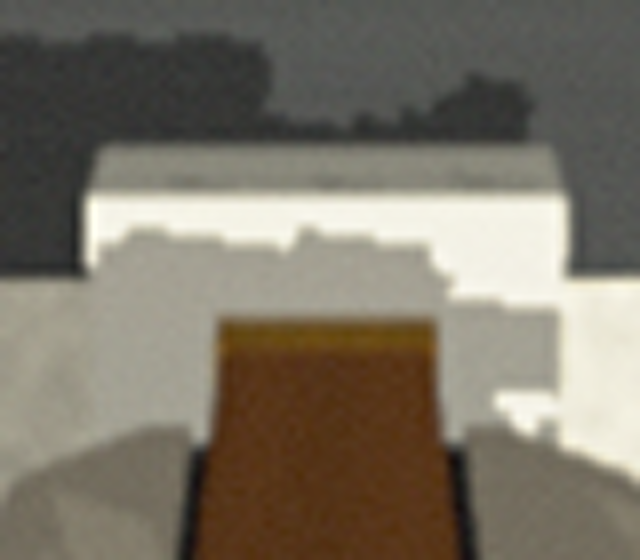

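Run:
```python
from fit import *
c,st=load("w3.pkl"); w=lambda a:px(a,180,0,3); yaw=.158
def j(uv,z): d=onz(c,uv,z,st)[:,:2]-st["tool_pos"][:2]; k,s=np.cos(yaw),np.sin(yaw); return (1e3*np.c_[d@[k,s],d@[-s,k]]).round(1).tolist()
print("foot",j(px([[88,192],[567,192],[100,148],[557,148]],280,180,8),.136))
print("foot low",j(px([[100,148],[557,148]],280,180,8),.122))
print("car",j(w([[274,437],[295,214],[538,472],[577,257]]),.022))
print("far",j(w([[641,40],[614,499]]),.022),"left",j(w([[217,145],[609,145]]),.022))
print("jig",j(w([[10,13],[743,12]]),.012))
```

```text
foot [[-20.1, 20.2], [19.9, 20.1], [-19.0, 24.0], [18.9, 24.0]]
foot low [[-20.4, 19.7], [20.4, 19.7]]
car [[-49.7, 44.7], [-39.8, 114.6], [39.8, 32.8], [49.7, 101.9]]
far [[66.1, 163.8], [66.4, 23.5]] left [[-63.2, 134.6], [58.1, 134.7]]
jig [[-127.2, 174.3], [99.6, 174.6]]
```

Request:
{"op": "jog_arm", "data": {"commands": [[[0, 0, -0.06], [0, 0, 0], 1], [[0, 0, -0.13], [0, 0, 0], 1], [[0, 0, -0.17], [0, 0, 0], 1], [[0, 0, -0.174], [0, 0, 0], 1], [[0, 0, -0.174], [0, 0, 0], 1], [[0, 0, -0.174], [0, 0, 0], 1]]}}

```text
t: 7.92
tool_pos: [0.6076, -0.1513, 0.0559]
orientation: [2.037, 2.388, 0.011]
force: [0.9, 0.6, -0.5]
opening: 0.018
```

Request:
{"op": "jog_arm", "data": {"commands": [[[-0.004, 0.01, -0.007], [0, 0, 0], 1], [[-0.0056, 0.0195, -0.007], [0, 0, 0], 1], [[-0.0056, 0.0195, -0.007], [0, 0, 0], 1], [[-0.0056, 0.0195, -0.007], [0, 0, 0], 1]]}}

```text
t: 8.43
tool_pos: [0.6044, -0.1396, 0.0518]
orientation: [2.037, 2.388, 0.011]
force: [0.2, 0.5, -1.2]
opening: 0.0176
```

Request:
{"op": "jog_arm", "data": {"commands": [[[-0.0005, 0.0033, 0], [0, 0, 0], 1], [[-0.001, 0.0066, 0], [0, 0, 0], 1], [[-0.0016, 0.0099, 0], [0, 0, 0], 1], [[-0.0021, 0.0132, 0], [0, 0, 0], 1], [[-0.0026, 0.0165, 0], [0, 0, 0], 1], [[-0.0031, 0.0198, 0], [0, 0, 0], 1], [[-0.0037, 0.023, 0], [0, 0, 0], 1], [[-0.0042, 0.0263, 0], [0, 0, 0], 1], [[-0.0047, 0.0296, 0], [0, 0, 0], 1], [[-0.0052, 0.0329, 0], [0, 0, 0], 1]]}}

```text
t: 9.68
tool_pos: [0.6012, -0.1197, 0.0518]
orientation: [2.037, 2.388, 0.011]
force: [1.0, -1.0, -0.8]
opening: 0.0178
```

```bash
cat > look.py <<'E'
import sys
from plant import robot
from h import *
n=sys.argv[1]
st=robot.read_state();c=robot.read_camera("wrist");save(c,st,n+".pkl")
im=c["pixels"][0:300,160:480,::-1]; cv2.imwrite(f"pics/{n}.png",cv2.resize(im,None,fx=2,fy=2,interpolation=cv2.INTER_CUBIC))
print(st["t"],st["tool_pos"].round(4),st["orientation"].round(4),st["force"].round(2))
E
python3 look.py w4
```

```text
9.675 [ 0.6012 -0.1197  0.0518] [2.0368 2.3884 0.0114] [ 1.   -0.99 -0.82]
```

View pics/w4.png

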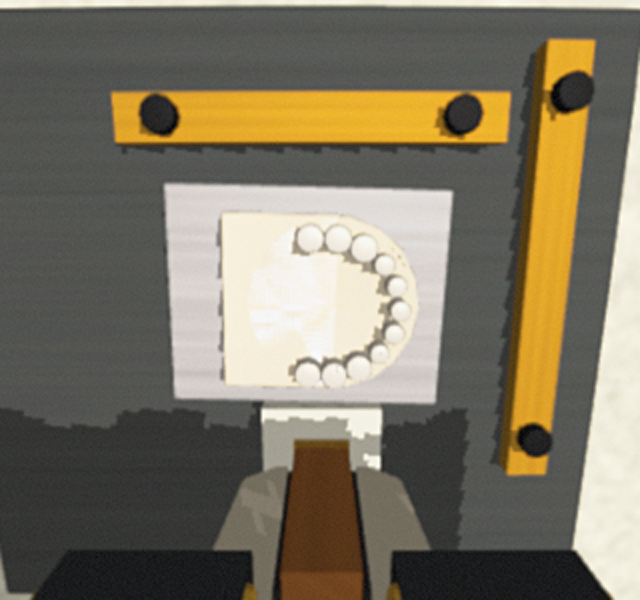

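The carrier, spanning (165-452, 185-402) in the crop, has turned almost square. The gap to the left bar is still about 13 mm.

Request:
{"op": "jog_arm", "data": {"commands": [[[-0.0003, 0.0018, 0], [0, 0, 0], 1], [[-0.0006, 0.0036, 0], [0, 0, 0], 1], [[-0.0009, 0.0054, 0], [0, 0, 0], 1], [[-0.0012, 0.0073, 0], [0, 0, 0], 1], [[-0.0014, 0.0091, 0], [0, 0, 0], 1], [[-0.0017, 0.0109, 0], [0, 0, 0], 1], [[-0.002, 0.0127, 0], [0, 0, 0], 1], [[-0.0023, 0.0145, 0], [0, 0, 0], 1], [[-0.0026, 0.0164, 0], [0, 0, 0], 1], [[-0.0028, 0.0173, 0], [0, 0, 0], 1]]}}

```text
t: 10.98
tool_pos: [0.5995, -0.109, 0.0518]
orientation: [2.037, 2.389, 0.011]
force: [-0.3, -1.2, -1.2]
opening: 0.0179
```

Request:
{"op": "jog_arm", "data": {"commands": [[[-0.0001, 0.0008, 0], [0, 0, 0], 1], [[-0.0003, 0.0016, 0], [0, 0, 0], 1], [[-0.0004, 0.0025, 0], [0, 0, 0], 1], [[-0.0004, 0.0028, 0], [0, 0, 0], 1]]}}

```text
t: 11.48
tool_pos: [0.5993, -0.1073, 0.0518]
orientation: [2.037, 2.389, 0.011]
force: [-0.6, -2.2, -1.8]
opening: 0.0182
```

```bash
python3 look.py w5
```

```text
11.475 [ 0.5993 -0.1073  0.0518] [2.0366 2.3887 0.0114] [-0.61 -2.15 -1.75]
```

View pics/w5.png

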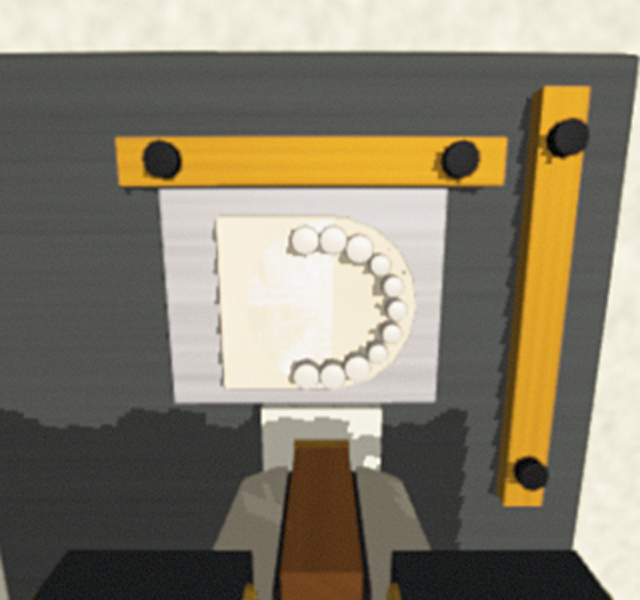

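The carrier's +y edge (row 188) is nearly on the left bar, whose lower edge is at row 186. I'll nudge a little more and watch the force.

Request:
{"op": "jog_arm", "data": {"commands": [[[-0.0001, 0.0008, 0], [0, 0, 0], 1], [[-0.0002, 0.0013, 0], [0, 0, 0], 1], [[-0.0002, 0.0013, 0], [0, 0, 0], 1]]}}

```text
t: 11.9
tool_pos: [0.5991, -0.1064, 0.0518]
orientation: [2.037, 2.389, 0.012]
force: [0.7, -1.5, -0.6]
opening: 0.0178
```

Request:
{"op": "jog_arm", "data": {"commands": [[[-0.0001, 0.0008, 0], [0, 0, 0], 1], [[-0.0002, 0.0013, 0], [0, 0, 0], 1], [[-0.0002, 0.0013, 0], [0, 0, 0], 1]]}}

```text
t: 12.28
tool_pos: [0.5991, -0.106, 0.0518]
orientation: [2.036, 2.388, 0.011]
force: [0.2, -3.1, -1.7]
opening: 0.0177
```

Request:
{"op": "jog_arm", "data": {"commands": [[[-0.0001, 0.0008, 0], [0, 0, 0], 1], [[-0.0002, 0.0016, 0], [0, 0, 0], 1], [[-0.0002, 0.0016, 0], [0, 0, 0], 1]]}}

```text
t: 12.65
tool_pos: [0.5991, -0.1059, 0.0519]
orientation: [2.036, 2.387, 0.01]
force: [1.1, -5.5, -2.6]
opening: 0.0178
```

Request:
{"op": "jog_arm", "data": {"commands": [[[0.002, -0.013, 0], [0, 0, 0], 1], [[0.0039, -0.0247, 0], [0, 0, 0], 1], [[-0.04, -0.032, 0], [0, 0, 0], 1], [[-0.09, -0.04, 0], [0, 0, 0], 1], [[-0.1278, -0.0457, 0], [0, 0, 0], 1], [[-0.1278, -0.0457, 0], [0, 0, 0], 1], [[-0.135, -0.003, 0], [0, 0, 0], 1], [[-0.1415, 0.04, 0], [0, 0, 0], 1], [[-0.1459, 0.0684, 0], [0, 0, 0], 1], [[-0.1459, 0.0684, 0], [0, 0, 0], 1]]}}

```text
t: 13.9
tool_pos: [0.512, -0.0639, 0.052]
orientation: [2.034, 2.389, 0.01]
force: [0.4, -0.1, -1.2]
opening: 0.018
```

```bash
python3 look.py w6
```

```text
13.9 [ 0.512  -0.0639  0.052 ] [2.0335 2.3892 0.0103] [ 0.44 -0.08 -1.19]
```

View pics/w6.png

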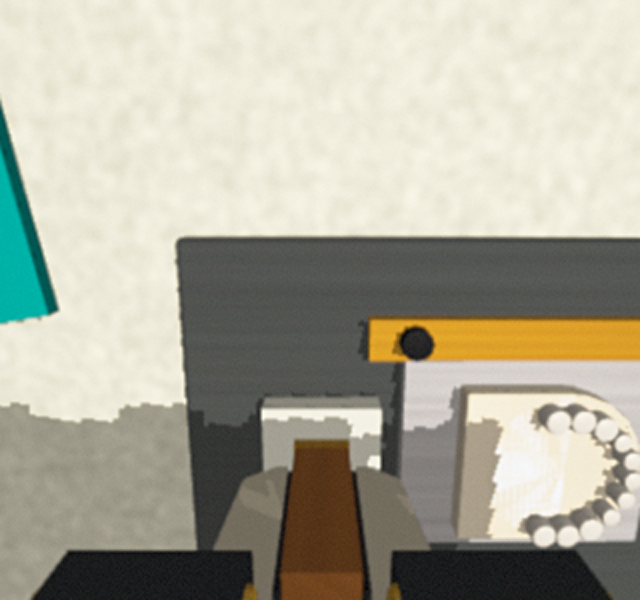

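Request:
{"op": "jog_arm", "data": {"commands": [[[0.0041, 0.0007, 0], [0, 0, 0], 1], [[0.008, 0.0013, 0], [0, 0, 0], 1], [[0.0115, 0.0018, 0], [0, 0, 0], 1], [[0.0148, 0.0024, 0], [0, 0, 0], 1], [[0.018, 0.0029, 0], [0, 0, 0], 1], [[0.0214, 0.0034, 0], [0, 0, 0], 1], [[0.0247, 0.0039, 0], [0, 0, 0], 1], [[0.028, 0.0045, 0], [0, 0, 0], 1], [[0.0313, 0.005, 0], [0, 0, 0], 1], [[0.0346, 0.0055, 0], [0, 0, 0], 1]]}}

```text
t: 15.2
tool_pos: [0.533, -0.0612, 0.0521]
orientation: [2.034, 2.388, 0.01]
force: [-0.4, -0.3, -2.3]
opening: 0.0176
```

Request:
{"op": "jog_arm", "data": {"commands": [[[0.002, 0.0003, 0], [0, 0, 0], 1], [[0.004, 0.0006, 0], [0, 0, 0], 1], [[0.006, 0.0009, 0], [0, 0, 0], 1], [[0.008, 0.0013, 0], [0, 0, 0], 1], [[0.01, 0.0016, 0], [0, 0, 0], 1], [[0.012, 0.0019, 0], [0, 0, 0], 1], [[0.014, 0.0022, 0], [0, 0, 0], 1], [[0.016, 0.0025, 0], [0, 0, 0], 1], [[0.018, 0.0028, 0], [0, 0, 0], 1]]}}

```text
t: 16.32
tool_pos: [0.5439, -0.0595, 0.0521]
orientation: [2.034, 2.388, 0.01]
force: [-1.9, 0.3, -0.8]
opening: 0.0176
```

```bash
python3 look.py w7
```

```text
16.325 [ 0.5439 -0.0595  0.0521] [2.0339 2.3884 0.0104] [-1.89  0.3  -0.79]
```

View pics/w7.png

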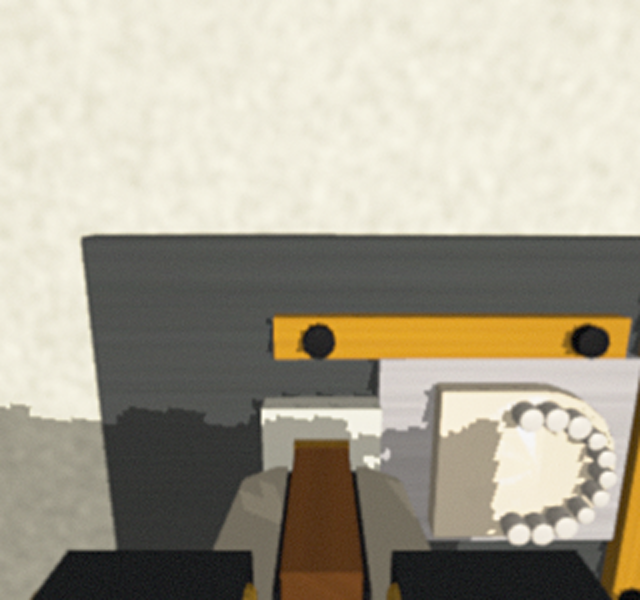

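Request:
{"op": "jog_arm", "data": {"commands": [[[0.001, 0.0002, 0], [0, 0, 0], 1], [[0.002, 0.0003, 0], [0, 0, 0], 1], [[0.003, 0.0005, 0], [0, 0, 0], 1], [[0.004, 0.0006, 0], [0, 0, 0], 1], [[0.004, 0.0006, 0], [0, 0, 0], 1]]}}

```text
t: 17.0
tool_pos: [0.5466, -0.059, 0.0521]
orientation: [2.034, 2.388, 0.011]
force: [-0.7, 0.2, -1.4]
opening: 0.0181
```

Request:
{"op": "jog_arm", "data": {"commands": [[[0.0008, 0.0001, 0], [0, 0, 0], 1], [[0.0013, 0.0002, 0], [0, 0, 0], 1], [[0.0013, 0.0002, 0], [0, 0, 0], 1]]}}

```text
t: 17.38
tool_pos: [0.5474, -0.0589, 0.0521]
orientation: [2.034, 2.388, 0.011]
force: [-1.3, 0.7, -1.3]
opening: 0.0181
```

Request:
{"op": "jog_arm", "data": {"commands": [[[0.0008, 0.0001, 0], [0, 0, 0], 1], [[0.0013, 0.0002, 0], [0, 0, 0], 1], [[0.0013, 0.0002, 0], [0, 0, 0], 1]]}}

```text
t: 17.75
tool_pos: [0.5479, -0.0588, 0.0521]
orientation: [2.034, 2.388, 0.01]
force: [-3.8, -0.6, 0.7]
opening: 0.0179
```

Request:
{"op": "jog_arm", "data": {"commands": [[[0.0008, 0.0001, 0], [0, 0, 0], 1], [[0.0013, 0.0002, 0], [0, 0, 0], 1], [[0.0013, 0.0002, 0], [0, 0, 0], 1]]}}

```text
t: 18.12
tool_pos: [0.548, -0.0588, 0.052]
orientation: [2.035, 2.389, 0.009]
force: [-6.7, -1.4, 2.9]
opening: 0.018
```

Contact on the far bar is about 7 N. I'll back off, lift and look from above.

Request:
{"op": "jog_arm", "data": {"commands": [[[-0.012, -0.002, 0], [0, 0, 0], 1], [[-0.025, -0.004, 0], [0, 0, 0], 1], [[-0.025, -0.004, 0.09], [0, 0, 0], 1], [[-0.025, -0.004, 0.18], [0, 0, 0], 1], [[0.03, -0.08, 0.23], [0, 0, 0], 1], [[0.1, -0.15, 0.23], [0, 0, 0], 1], [[0.1, -0.15, 0.23], [0, 0, 0], 1], [[0.1, -0.15, 0.23], [0, 0, 0], 1]]}}

```text
t: 19.12
tool_pos: [0.6074, -0.1487, 0.1892]
orientation: [2.036, 2.39, 0.008]
force: [-0.5, 0.5, -0.8]
opening: 0.0179
```

```bash
python3 look.py w8
python3 - <<'E'
from h import *
c,st=load("w8.pkl"); im=c["pixels"][0:200,200:440,::-1]; cv2.imwrite("pics/w8c.png",cv2.resize(im,None,fx=3,fy=3,interpolation=cv2.INTER_CUBIC))
E
```

```text
19.125 [ 0.6074 -0.1487  0.1892] [2.0363 2.3899 0.0084] [-0.54  0.46 -0.83]
```

View pics/w8c.png

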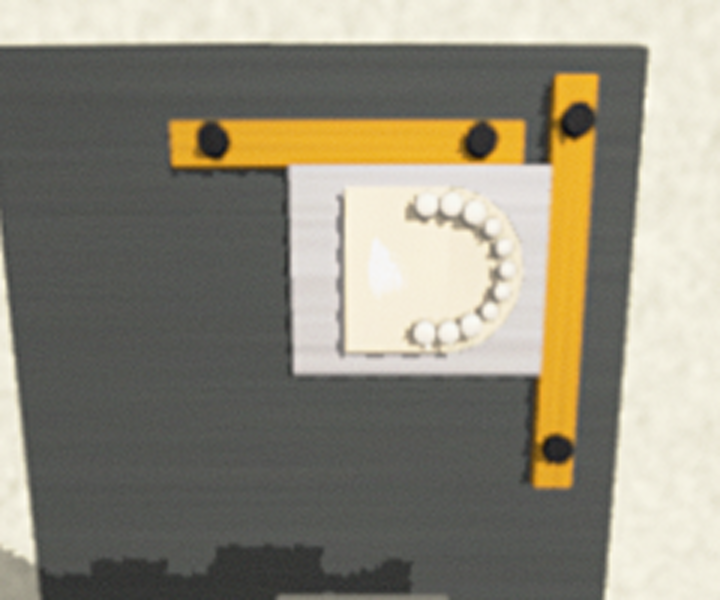

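Both edges look flush: the carrier's +y edge is at row 165, against the bar's lower edge at about 166, and its +x edge (550→541) follows the far bar. As insurance I'll give it one more +y seating nudge behind the carrier's centre.

Request:
{"op": "jog_arm", "data": {"commands": [[[0.0272, 0.0347, -0.05], [0, 0, 0], 1], [[0.0272, 0.0347, -0.15], [0, 0, 0], 1], [[0.0272, 0.0347, -0.21], [0, 0, 0], 1], [[0.0272, 0.0347, -0.228], [0, 0, 0], 1], [[0.0272, 0.0347, -0.228], [0, 0, 0], 1], [[0.0272, 0.0347, -0.228], [0, 0, 0], 1]]}}

```text
t: 19.92
tool_pos: [0.6254, -0.1278, 0.0559]
orientation: [2.032, 2.387, 0.012]
force: [-0.1, -0.2, -0.0]
opening: 0.018
```

Request:
{"op": "jog_arm", "data": {"commands": [[[-0.0035, 0.007, -0.006], [0, 0, 0], 1], [[-0.005, 0.016, -0.006], [0, 0, 0], 1], [[-0.0065, 0.025, -0.006], [0, 0, 0], 1], [[-0.0075, 0.03, -0.006], [0, 0, 0], 1], [[-0.008, 0.034, -0.006], [0, 0, 0], 1], [[-0.008, 0.0355, -0.006], [0, 0, 0], 1], [[-0.008, 0.0355, -0.006], [0, 0, 0], 1], [[-0.008, 0.0355, -0.006], [0, 0, 0], 1]]}}

```text
t: 20.92
tool_pos: [0.6207, -0.1066, 0.0523]
orientation: [2.032, 2.387, 0.011]
force: [0.4, -0.3, -1.0]
opening: 0.0179
```

Request:
{"op": "jog_arm", "data": {"commands": [[[-0.0001, 0.001, 0], [0, 0, 0], 1], [[-0.0003, 0.002, 0], [0, 0, 0], 1], [[-0.0005, 0.003, 0], [0, 0, 0], 1], [[-0.0007, 0.0042, 0], [0, 0, 0], 1], [[-0.0007, 0.0042, 0], [0, 0, 0], 1]]}}

```text
t: 21.55
tool_pos: [0.6202, -0.104, 0.0523]
orientation: [2.032, 2.387, 0.012]
force: [-0.0, 0.0, -1.3]
opening: 0.0177
```

Request:
{"op": "jog_arm", "data": {"commands": [[[-0.0001, 0.0008, 0], [0, 0, 0], 1], [[-0.0002, 0.0014, 0], [0, 0, 0], 1], [[-0.0002, 0.0014, 0], [0, 0, 0], 1]]}}

```text
t: 21.92
tool_pos: [0.6201, -0.1031, 0.0523]
orientation: [2.032, 2.387, 0.011]
force: [0.3, -0.5, -0.3]
opening: 0.0178
```

Request:
{"op": "jog_arm", "data": {"commands": [[[-0.0001, 0.0008, 0], [0, 0, 0], 1], [[-0.0002, 0.0014, 0], [0, 0, 0], 1], [[-0.0002, 0.0014, 0], [0, 0, 0], 1]]}}

```text
t: 22.3
tool_pos: [0.62, -0.1025, 0.0523]
orientation: [2.032, 2.387, 0.011]
force: [0.6, -2.2, -0.6]
opening: 0.0175
```

Request:
{"op": "jog_arm", "data": {"commands": [[[-0.0001, 0.0008, 0], [0, 0, 0], 1], [[-0.0002, 0.0014, 0], [0, 0, 0], 1], [[-0.0002, 0.0014, 0], [0, 0, 0], 1]]}}

```text
t: 22.68
tool_pos: [0.62, -0.1024, 0.0524]
orientation: [2.032, 2.386, 0.01]
force: [0.7, -5.4, -1.2]
opening: 0.0175
```

Request:
{"op": "jog_arm", "data": {"commands": [[[-0.0001, 0.0008, 0], [0, 0, 0], 1], [[-0.0003, 0.0018, 0], [0, 0, 0], 1], [[-0.0003, 0.0018, 0], [0, 0, 0], 1]]}}

```text
t: 23.05
tool_pos: [0.62, -0.1023, 0.0526]
orientation: [2.031, 2.385, 0.009]
force: [-0.2, -7.4, -1.3]
opening: 0.0179
```

Seated at 7.4 N. Back off, lift, look.

Request:
{"op": "jog_arm", "data": {"commands": [[[0.003, -0.02, 0], [0, 0, 0], 1], [[0.005, -0.035, 0], [0, 0, 0], 1], [[0.005, -0.045, 0.09], [0, 0, 0], 1], [[0, -0.06, 0.18], [0, 0, 0], 1], [[-0.02, -0.07, 0.22], [0, 0, 0], 1], [[-0.02, -0.07, 0.22], [0, 0, 0], 1], [[-0.02, -0.07, 0.22], [0, 0, 0], 1]]}}

```text
t: 23.92
tool_pos: [0.6074, -0.1439, 0.1827]
orientation: [2.033, 2.386, 0.008]
force: [-0.6, -0.5, -1.2]
opening: 0.0179
```

```bash
python3 look.py w9
python3 - <<'E'
from h import *
c,st=load("w9.pkl"); im=c["pixels"][0:200,200:440,::-1]; cv2.imwrite("pics/w9c.png",cv2.resize(im,None,fx=3,fy=3,interpolation=cv2.INTER_CUBIC))
E
```

```text
23.925 [ 0.6074 -0.1439  0.1827] [2.0328 2.3863 0.0082] [-0.57 -0.48 -1.24]
```

View pics/w9c.png

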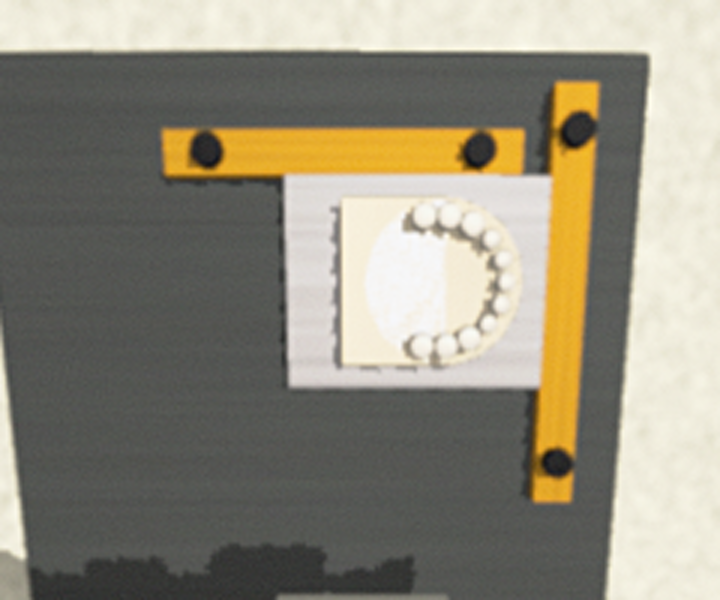

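Flush on both bars: the +y edge lies along the bar at row 175, and the +x edge runs along the far bar from (550,177) to (541,387). Now carry the pusher back to the tray.

Request:
{"op": "jog_arm", "data": {"commands": [[[-0.03, 0.1, 0], [0, 0, -0.0627], 1], [[-0.05, 0.2, 0], [0, 0, -0.0627], 1], [[-0.08, 0.3, 0], [0, 0, -0.0627], 1], [[-0.1, 0.4, 0], [0, 0, -0.0627], 1], [[-0.13, 0.5, 0], [0, 0, -0.0627], 1], [[-0.15, 0.58, 0], [0, 0, -0.0627], 1], [[-0.164, 0.647, 0], [0, 0, -0.0627], 1], [[-0.164, 0.647, 0], [0, 0, -0.0627], 1], [[-0.164, 0.647, 0], [0, 0, -0.0627], 1], [[-0.164, 0.647, 0], [0, 0, -0.0627], 1]]}}

```text
t: 25.22
tool_pos: [0.5088, 0.2434, 0.1813]
orientation: [2.462, 1.941, 0.003]
force: [-0.2, 0.2, -1.6]
opening: 0.0176
```

```bash
python3 look.py w10
```

```text
25.225 [0.5088 0.2434 0.1813] [2.4617 1.9414 0.0034] [-0.19  0.16 -1.56]
```

View pics/w10.png

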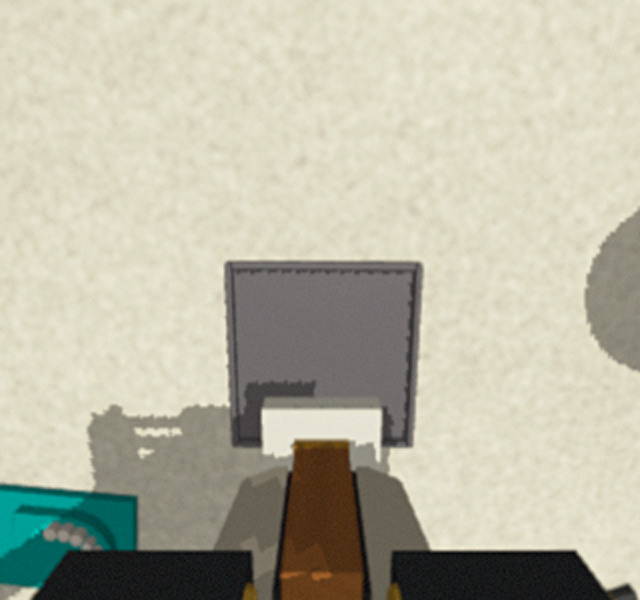

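The tray spans (228-420, 262-445) and is laterally centred under the foot at (322,425). The row offset is perspective from the height. Lower the pusher.

Request:
{"op": "jog_arm", "data": {"commands": [[[0, 0, -0.06], [0, 0, 0], 1], [[0, 0, -0.14], [0, 0, 0], 1], [[0, 0, -0.2], [0, 0, 0], 1], [[0, 0, -0.226], [0, 0, 0], 1], [[0, 0, -0.226], [0, 0, 0], 1], [[0, 0, -0.226], [0, 0, 0], 1], [[0, 0, -0.226], [0, 0, 0], 1]]}}

```text
t: 26.15
tool_pos: [0.5104, 0.2438, 0.048]
orientation: [2.461, 1.94, 0.009]
force: [-0.0, -0.1, -0.5]
opening: 0.0183
```

```bash
python3 look.py w11
```

```text
26.15 [0.5104 0.2438 0.048 ] [2.4612 1.9403 0.0089] [-0.04 -0.12 -0.51]
```

View pics/w11.png

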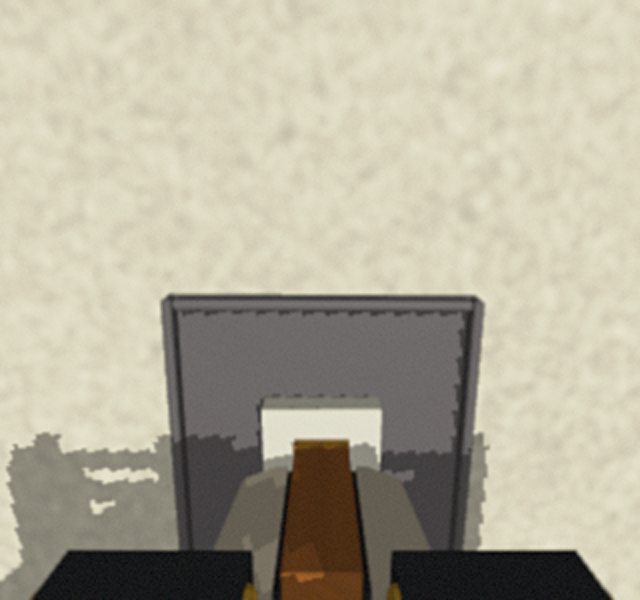

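Centred in the tray. Lower the last 8 mm slowly.

Request:
{"op": "jog_arm", "data": {"commands": [[[0, 0, -0.004], [0, 0, 0], 1], [[0, 0, -0.008], [0, 0, 0], 1], [[0, 0, -0.011], [0, 0, 0], 1], [[0, 0, -0.013], [0, 0, 0], 1], [[0, 0, -0.013], [0, 0, 0], 1]]}}

```text
t: 26.82
tool_pos: [0.51, 0.2438, 0.04]
orientation: [2.461, 1.941, 0.008]
force: [-1.5, -0.7, 1.5]
opening: 0.0182
```

Request:
{"op": "jog_arm", "data": {"commands": [[[0, 0, -0.0015], [0, 0, 0], 1], [[0, 0, -0.002], [0, 0, 0], 1], [[0, 0, -0.002], [0, 0, 0], 1]]}}

```text
t: 27.2
tool_pos: [0.5102, 0.2439, 0.0399]
orientation: [2.461, 1.941, 0.008]
force: [-4.2, -2.0, 9.5]
opening: 0.0177
```

On the floor (9.5 N up). Release, then rise.

Request:
{"op": "jog_arm", "data": {"commands": [[[0, 0, 0.0005], [0, 0, 0], 0], [[0, 0, 0.0005], [0, 0, 0], -0.5], [[0, 0, 0.0005], [0, 0, 0], -1], [[0, 0, 0.0005], [0, 0, 0], -1], [[0, 0, 0.0005], [0, 0, 0], -1], [[0, 0, 0.0005], [0, 0, 0], -1], [[0, 0, 0.0005], [0, 0, 0], -1], [[0, 0, 0.0005], [0, 0, 0], -1]]}}

```text
t: 28.2
tool_pos: [0.5103, 0.2439, 0.0402]
orientation: [2.461, 1.941, 0.008]
force: [0.7, 1.0, 0.0]
opening: 0.0914
```

Request:
{"op": "jog_arm", "data": {"commands": [[[0, 0, 0.03], [0, 0, 0], -1], [[0, 0, 0.1], [0, 0, 0], -1], [[0, 0, 0.2], [0, 0, 0], -1], [[0, 0, 0.3], [0, 0, 0], -1], [[0, -0.08, 0.33], [0, 0, 0], -1], [[0, -0.08, 0.33], [0, 0, 0], -1], [[0, -0.08, 0.33], [0, 0, 0], -1]]}}

```text
t: 29.08
tool_pos: [0.5101, 0.196, 0.2386]
orientation: [2.462, 1.94, 0.009]
force: [0.4, -0.0, -0.1]
opening: 0.0931
```

```bash
python3 look.py w12
python3 - <<'E'
from plant import robot
from h import *
im=[]
for n in ("scene","side"):
    c=robot.read_camera(n); save(c,None,n+"F.pkl"); im.append(c["pixels"][:,:,::-1])
a=cv2.resize(im[0][140:280,240:520],None,fx=2.8,fy=2.8,interpolation=cv2.INTER_CUBIC);b=cv2.resize(im[1][150:340,240:400],None,fx=3,fy=3,interpolation=cv2.INTER_CUBIC)
cv2.imwrite("pics/f1.png",a);cv2.imwrite("pics/f2.png",b);print(robot.read_state()["force"])
E
```

```text
29.075 [0.5101 0.196  0.2386] [2.4621 1.9398 0.0093] [ 0.44 -0.02 -0.14]
[-0.00235043 -0.28634252 -0.54919838]
```

View pics/w12.png

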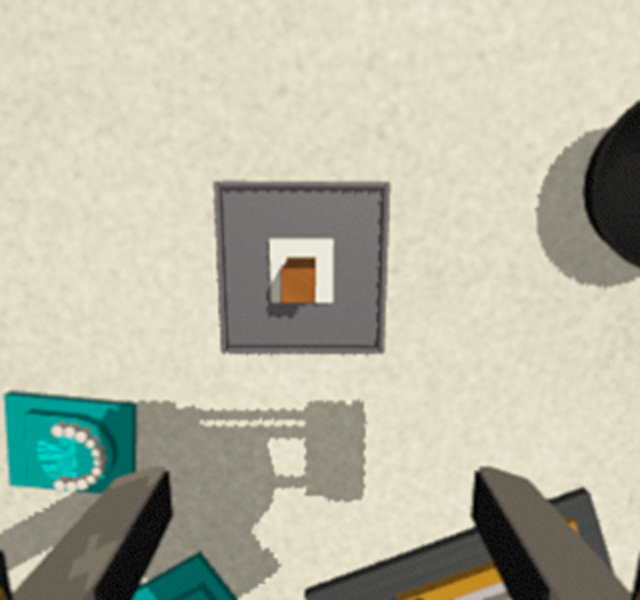

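View pics/f1.png

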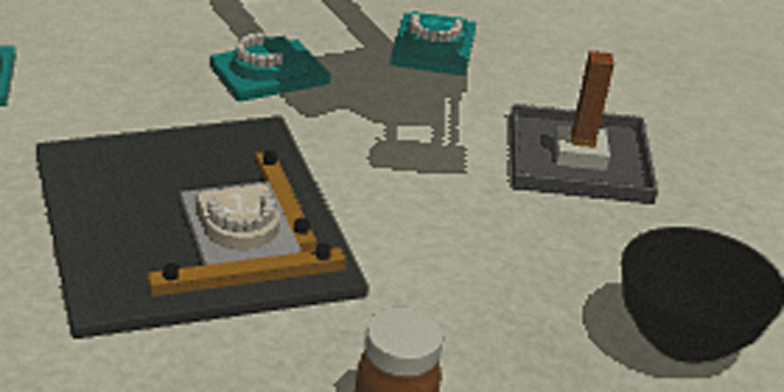

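View pics/f2.png

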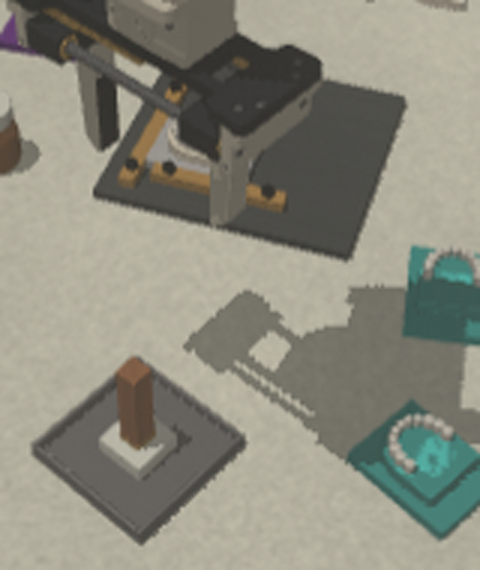

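The pusher stands upright in the middle of its tray (crop 300,270), released. The carrier sits in the corner of both bars with no visible gap, and the arm is clear. Handing in.

```bash
python3 -c "
from plant import robot
print(robot.close_job())"
```

```text
the job is handed in; nothing more can be done
None
```

The job is handed in at about 29 s of the 72 s allowed; the interface gives no verdict.

- **What I did:** I gripped the pusher and squared its foot to the stage. I nudged the carrier +y onto the left bar (about 5.5 N), then +x onto the far bar (about 7 N), and finished with one more +y nudge (about 7.4 N). I then stood the pusher back in its tray, let go and moved clear.
- **Last checks:** The wrist view after the final nudge showed no visible gap along either bar and the carrier square to the stage. The views after release showed the pusher upright near the tray's centre and the nearby bystanders apparently undisturbed. I judged all of this from the pictures and did not measure it again.
- **Checks that fell short or disagreed:**
  - In the final side view the gripper hid most of the carrier, so it confirms little there.
  - The far-bar contact came about 1 mm further along than the camera had predicted, within the 2 mm calibration.
  - Force was only read at the end of each move, so brief peaks in between were not seen.

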